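# Slide the middle concrete disc out of its row and into the diameter gauge

### The arm

A 6-joint arm with a two-finger parallel gripper is mounted at the origin on a cart in front of the work surface, level with it; the furniture and walls round the work are solid. World frame = base frame: x ahead of the robot, y to its left, z up, the work surface at z = 0. Lengths are in m, angles in rad, forces in N, time in s.
With the tool pointing down it reaches from about 0.3 to 0.75 m from the base axis. Payload 8.5 kg.
Tool frame: the origin (TCP) lies at the very end of the fingers, on their centre line; the grasp point (between the pads) lies 19 mm behind it; z points along the fingers, y is the direction in which the jaws open and shut (so a half turn about z gives the same grasp; the last joint's range is limited). The gripper opens to 88 mm and grips with 3 to 60 N. Pads are 18 mm wide; open, the fingers measure 123 mm over their backs; the gripper's body (75 mm by 187 mm) begins 45 mm behind the grasp point.
Start: joints at [-1.376, 0.381, 1.297, -0, 1.464, -0.215], TCP at [0.219, -0.504, 0.239] pointing down, gripper open.
Joint ranges: [-3.11, 3.11], [-0.89, 2.33], [0.22, 2.48], [-1.42, 4.56], [0.17, 2.85], [-2.88, 2.88]. Speed limits (rad/s): [2.39, 2.39, 3.14, 3.14, 3.14, 3.14].

### API

Orientations are given as a unit quaternion [w, x, y, z].
In Python, from cell import env gives the robot as it stands. The module is installed in compiled form; this text tells all that it offers.
- The arm moves only by the tool play_rows, never from a script. Its argument "increments" is a list of rows, each a list of 2 entries, a list of its own where there are three numbers: the shift along the tool's x, y, z in cm, then the turn about the tool's z in rad. In form: [[[tx, ty, tz], spin], ...]. A call has 1 to 20 rows; each row shifts and turns the commanded pose from where the row before left it, along the tool's axes as they then stand; what a row does not reach is not made up. A row lasts 1/12 s, in which the tool goes at most 41.7 mm and 7.16 degrees, less where a joint would pass 70% of its speed; a pose out of reach is approached as far as the arm can. A call is refused whole if a number of a shift passes 4.17 or a number of a turn 0.125, either way. A call with a gripper value outside its range is refused whole. "fingers" is the finger opening in cm, from 0 to 8.81, set as the call begins (left out, the last holds). The fingers move at their own pace and stop on an object; "force" is the grip in N (left out, the last holds). Time passes only in rows, so rows that do not move let the fingers close. It gives the time, the measured TCP pose, the force and the opening at its end, in the units of the state.
- env.sense(): the state, without advancing time (a new reading comes with each control period).
- env.read_camera(name): name is "side" or "top"; returns a dict with "color" (384x512x3 uint8, blue, green, red), "fx", "fy", "cx", "cy" (pixels), "D" ([k1, k2, p1, p2, k3] as OpenCV has them; the pictures are not rectified), "world_from_camera" (4x4, takes a point from camera to world coordinates). Camera axes: x right, y down, z forward; pixel columns grow to the right and rows downward; lengths in m; the calibration is good to about 2 mm. A picture is of the moment at which its call begins. There is no depth.
- env.job_done(): hands the job in, once; it reports no verdict.
Trained networks look in a picture, given as the dict that the camera call returned (one of the last four; its "shot" number tells which), for a name from the list of things; names that differ only in an ending like _2 or _b are one class to them, and where a whole thing is asked for, a point or a joint stands for the part that bears it (a point fixed in the world has none). Each returns a list of dicts, best first, with "conf" (0 to 1); they miss things now and then, are a little off and sometimes report something else, mostly with a low value. They report only what shows in the picture. A call takes as long as a camera call.
- env.search_frame(thing, picture): "centre" ([x, y, z] in m, in world coordinates, good to about 4 mm: the middle of the surface that is visible of it).
The state is a dict: "t": time; "q": joint angles; "qvel": joint speeds; "joint_torque": joint torques, N m; "position": TCP position; "eef_rot": TCP orientation; "contact_force": force on the tool from outside, world axes, zero at the start; "torque": the same for the moment, N m; "finger_gap": finger opening in m.
Only numpy, scipy, OpenCV 4.12 (cv2) and the standard library are available. Lean on these libraries where they do the work, as an engineer would, in place of code of your own. Each camera call takes 0.05 s, during which the arm holds its last target.

### The job

The three concrete discs stand touching in a row. Slide the middle one straight out of the row without shifting its two neighbours, then along the bench into the diameter gauge until it rests fully home against both rollers with the dial plunger pushed in. Press gently, because the gauge is delicate, and leave the disc standing there, let go.

Things in the scene. Friction and masses are not known exactly. Their poses are not given: they have to be found in the camera images.
- specimen_2: the middle one of three grey concrete discs standing flat in a touching row: 100 mm diameter, 51 mm high, about 0.9 kg, too wide to grip, so it is pushed; sliding it takes about 3 to 9 N. Origin at the centre of its underside, z up; its own x axis points along the row (towards specimen_3)
- specimen_1: the end disc of the row on the side nearer the robot, 100 mm diameter, 51 mm high, 0.93 kg, touching the middle one. Origin at the centre of its underside. It is to stay where it stands (within 6 mm)
- specimen_3: the end disc of the row on the side farther from the robot, 100 mm diameter, 49 mm high, 0.88 kg, touching the middle one. Origin at the centre of its underside. It is to stay where it stands (within 6 mm)
- gauge: grey cast foot of the diameter gauge, 110 x 100 x 12 mm, fixed to the bench; origin at bench height on the measuring axis, 38 mm behind the foot's front edge. Its x axis is the measuring axis and points into the gauge (a disc is pushed in along +x), y across, z up. On it: a carriage, 41 mm high, with a 60 mm dial. A rigid, delicate stop: push slowly, under 20 N; over 40 N on it is too much
- gauge_plunger (a joint): travel (m) of the dial's spring plunger, midway between two free-turning upright rollers (radius 9 mm, 76 mm apart) in front of the carriage: 0 free, 0.006 with the disc home on both rollers; pushes back 0.9 to 1.8 N, less than the disc's friction. Off the axis a disc meets one roller first; one point pushing its back lets it roll over to the other, two fingers astride can wedge it
- gauge_mouth (a point): point on the bench on the measuring axis, 121 mm in front of the gauge's origin; same axes. The carriage is set and locked anywhere in a 30 mm range that is not measured: a disc that is home has its centre on the axis, 0 to 30 mm past this point along +x, so the end is found by feel. The disc slides on the bare bench all the way
- desiccator: large clear glass desiccator standing at the back, fixed: round, foot radius 142 mm, sides radius 182 mm up to 160 mm high, rim radius 208 mm at 160 to 210 mm high, 350 mm high. Origin at the centre of its underside. Nothing to do with it; keep the gripper and wrist clear of it

How it is judged:
By the outcome, as a careful person would: the job done as asked, in the order asked, and still so for the second after the job is handed in, with the robot touching nothing.
It also fails if it takes over 64 s, if anything falls off the work surface, if the arm or the gripper's body presses on something with over 40 N, if the wrist force passes 120 N, or if a joint passes its speed limit or range.

## Working session

There is one attempt and no reset: what is moved stays moved. The work goes in short steps, Python scripts to look and compute and a tool call to move; the robot and the scene stay as the last step left them, time stands still between calls to the robot, and variables do not carry over. Pictures are saved under pics/ and viewed, and the job is handed in when it is done.

Besides the shell and the picture viewer there is one more tool, called after "Emit:" by a JSON object that holds its "method" and its "body". play_rows: Moves the arm, as the interface text tells. Its arguments: {"type":"object","properties":{"increments":{"type":"array"},"fingers":{"type":"number"},"force":{"type":"number"}},"required":["increments"]}

```bash
mkdir -p pics
cat > look.py <<'E'
import sys,cv2,numpy as np
from cell import env
def go(tag):
    out={}
    for n in ("side","top"):
        p=env.read_camera(n); out[n]=p
        cv2.imwrite(f"pics/{n}_{tag}.png",p["color"])
    return out
E
python3 - <<'E'
from look import *
s=env.sense();print(s)
o=go("0")
for n,p in o.items():
    print(n,p["fx"],p["fy"],p["cx"],p["cy"],p["D"],np.round(p["world_from_camera"],3).tolist())
    for th in ("specimen_2","gauge","gauge_plunger","desiccator"):
        for r in env.search_frame(th,p): print(th,{k:(np.round(v,3).tolist() if k!='label' else v) for k,v in r.items()})
E
```

```text
{'t': 0.0, 'q': array([-1.37627076e+00,  3.81173012e-01,  1.29824676e+00, -3.51107917e-05,
        1.46362414e+00, -2.15332353e-01]), 'qvel': array([ 1.64430166e-03, -6.68087171e-05, -9.60874639e-04,  2.96878767e-04,
        1.89035581e-03, -9.92453986e-04]), 'joint_torque': array([-2.19605918e-04, -4.37931311e+01, -2.24555898e+01,  7.13493861e-02,
        3.52546864e-02, -1.30554567e-04]), 'position': array([ 0.21907987, -0.5041702 ,  0.23815485]), 'eef_rot': array([-7.25771114e-04,  9.79074801e-01,  2.03499402e-01, -9.90349418e-06]), 'contact_force': array([ 0.09804457,  0.1334501 , -0.29292547]), 'torque': array([ 0.00596785, -0.04619131, -0.03009805]), 'finger_gap': 0.08798300959846751}
side 422.75539682540364 422.75539682540364 260.32945945949393 193.81170433361828 [-0.0835133  0.         0.         0.         0.       ] [[0.995, -0.07, 0.075, 0.503], [-0.102, -0.685, 0.722, -1.041], [0.001, -0.726, -0.688, 0.918], [0.0, 0.0, 0.0, 1.0]]
specimen_2 {'centre': [0.613, -0.308, 0.048], 'conf': 0.96}
specimen_2 {'centre': [0.531, -0.359, 0.05], 'conf': 0.83}
specimen_2 {'centre': [0.448, -0.419, 0.052], 'conf': 0.82}
gauge {'centre': [0.454, 0.049, 0.034], 'conf': 0.59}
top 374.644253102863 374.644253102863 260.6849927222711 198.2733969189621 [-0.10624452  0.          0.          0.          0.        ] [[-0.021, -0.989, 0.146, 0.449], [-1.0, 0.02, -0.007, -0.121], [0.004, -0.146, -0.989, 1.011], [0.0, 0.0, 0.0, 1.0]]
specimen_2 {'centre': [0.529, -0.339, 0.051], 'conf': 0.95}
specimen_2 {'centre': [0.61, -0.289, 0.05], 'conf': 0.77}
specimen_2 {'centre': [0.443, -0.391, 0.052], 'conf': 0.55}
gauge {'centre': [0.454, 0.081, 0.036], 'conf': 0.58}
```

View pics/top_0.png

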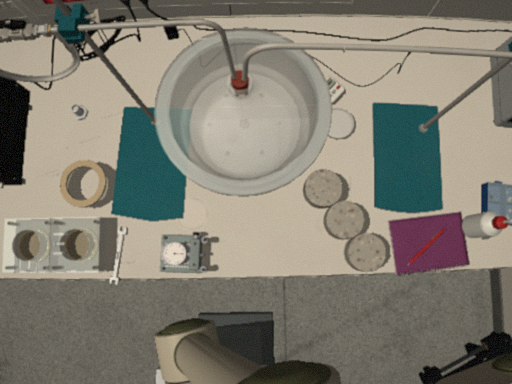

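View pics/side_0.png

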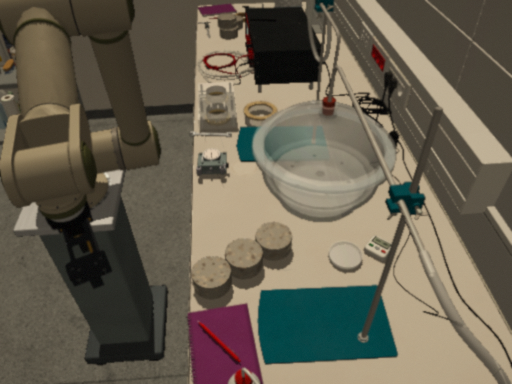

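```bash
cat > geo.py <<'E'
import cv2,numpy as np
def K(p): return np.array([[p["fx"],0,p["cx"]],[0,p["fy"],p["cy"]],[0,0,1]])
def ray(p,uv,z):
    n=cv2.undistortPoints(np.array([[uv]],float),K(p),np.array(p["D"]))[0,0]
    T=np.array(p["world_from_camera"]); d=T[:3,:3]@[n[0],n[1],1]; o=T[:3,3]
    return o+d*(z-o[2])/d[2]
def proj(p,X):
    T=np.linalg.inv(np.array(p["world_from_camera"]))
    r=cv2.Rodrigues(T[:3,:3])[0]
    return cv2.projectPoints(np.array(X,float).reshape(-1,3),r,T[:3,3],K(p),np.array(p["D"]))[0].reshape(-1,2)
def circ(c,r,z,n=120):
    a=np.linspace(0,2*np.pi,n,endpoint=False)
    return np.c_[c[0]+r*np.cos(a),c[1]+r*np.sin(a),np.full(n,z)]
def crop(img,x0,y0,x1,y1,s): return cv2.resize(img[y0:y1,x0:x1],None,fx=s,fy=s,interpolation=cv2.INTER_CUBIC)
E
python3 - <<'E'
from look import *
from geo import *
import pickle
o=go("1"); pickle.dump(o,open("o.pkl","wb"))
t=o["top"]["color"];s=o["side"]["color"]
a=crop(t,150,220,230,280,7);cv2.imwrite("pics/a.png",a)
cv2.imwrite("pics/b.png",crop(t,290,160,400,280,5))
cv2.imwrite("pics/c.png",crop(s,180,130,250,190,8))
cv2.imwrite("pics/d.png",crop(s,180,210,300,310,5))
E
```

```text
(no output)
```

View pics/a.png

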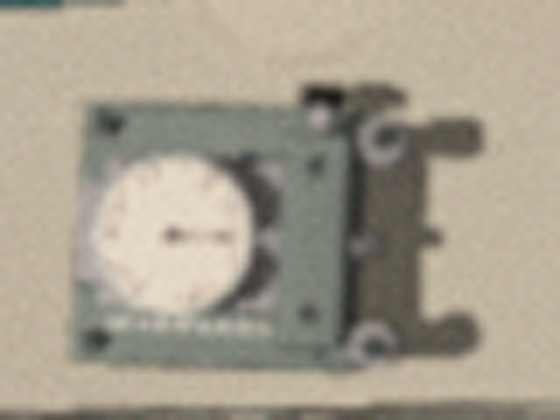

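View pics/b.png

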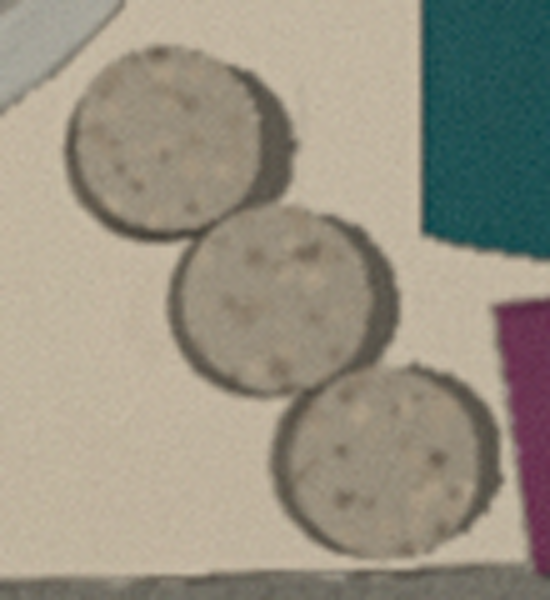

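View pics/c.png

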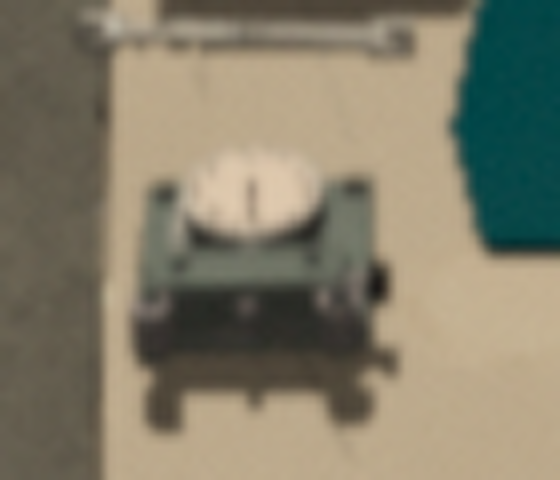

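View pics/d.png

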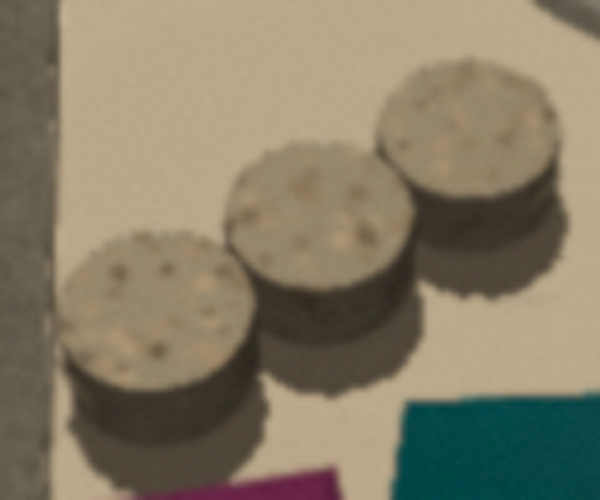

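Run:
```python
from geo import *
import pickle
o=pickle.load(open("o.pkl","rb"));t=o["top"];s=o["side"]
def R(a): return np.round(a,4)
tc=lambda x,y,x0,y0,k:((x+.5)/k-.5+x0,(y+.5)/k-.5+y0)
for n,uv,z in(("s3",(168,139),.049),("s2",(277,299),.051),("s1",(386,461),.051)):
    print("top",n,R(ray(t,tc(*uv,290,160,5),z)))
for n,uv,z in(("s3",(470,128),.049),("s2",(321,217),.051),("s1",(157,311),.051)):
    print("side",n,R(ray(s,tc(*uv,180,210,5),z)))
for z in(.012,.03,.035,.041):
    a=ray(t,tc(382,138,150,220,7),z);b=ray(t,tc(373,342,150,220,7),z)
    c=ray(s,tc(152,298,180,130,8),z);d=ray(s,tc(338,290,180,130,8),z)
    print(z,"top",R(a),R(b),np.linalg.norm(a-b),"side",R(c),R(d),np.linalg.norm(c-d))
for uv in((92,105),(350,110),(75,360),(348,368)):
    print("foot",R(ray(t,tc(*uv,150,220,7),.012)))
```

```text
top s3 [ 0.6159 -0.2922  0.049 ]
top s2 [ 0.5306 -0.3448  0.051 ]
top s1 [ 0.4458 -0.3974  0.051 ]
side s3 [ 0.6164 -0.2951  0.049 ]
side s2 [ 0.5314 -0.3496  0.051 ]
side s1 [ 0.4452 -0.4011  0.051 ]
0.012 top [0.4889 0.0244 0.012 ] [0.4122 0.0281 0.012 ] 0.07675347558112157 side [0.4091 0.0612 0.012 ] [0.4868 0.0583 0.012 ] 0.07778534211965464
0.03 top [0.4882 0.0217 0.03  ] [0.4129 0.0254 0.03  ] 0.0753701519649321 side [0.411  0.0393 0.03  ] [0.4871 0.0365 0.03  ] 0.07624022749099581
0.035 top [0.488 0.021 0.035] [0.4131 0.0246 0.035 ] 0.07498589540487947 side [0.4115 0.0332 0.035 ] [0.4872 0.0304 0.035 ] 0.07581102898303499
0.041 top [0.4878 0.0201 0.041 ] [0.4133 0.0237 0.041 ] 0.0745247875328163 side [0.4121 0.0259 0.041 ] [0.4873 0.0231 0.041 ] 0.07529599077348206
foot [0.5033 0.1359 0.012 ]
foot [0.4998 0.0366 0.012 ]
foot [0.407  0.1416 0.012 ]
foot [0.4027 0.0376 0.012 ]
```

Run:
```python
from geo import *
import pickle
o=pickle.load(open("o.pkl","rb"));t=o["top"];s=o["side"]
for z in(.16,.21):
  for uv in((243,194),(156,115),(331,115),(330,88)): print(z,uv,ray(t,uv,z).round(3))
# overlay for desiccator guess, discs and rollers
def draw(p,f,c):
    im=cv2.resize(p["color"],None,fx=1.5,fy=1.5,interpolation=cv2.INTER_CUBIC)
    def L(X,col): cv2.polylines(im,[np.int32(proj(p,X)*1.5)],True,col,1)
    for z,r in((.16,.208),(.21,.208),(0,.142)): L(circ(c,r,z),(0,0,255))
    for q,h in(((.616,-.2935),.049),((.531,-.347),.051),((.4455,-.399),.051)): L(circ(q,.05,h),(0,255,0))
    u=np.array([.04,1]);u/=np.linalg.norm(u);v=np.array([u[1],-u[0]]);m=np.array([.4502,.022])
    for k in(-1,1): L(circ(m+v*.038*k,.009,.038,30),(255,0,0))
    L(np.r_[np.c_[[m-.25*u],0],np.c_[[m],0]],(255,255,0))
    L([[.39,-.6,0],[.39,.2,0]],(255,0,255))
    cv2.imwrite(f,im)
c=(.735,-.085)
draw(t,"pics/e.png",c);draw(s,"pics/f.png",c)
```

```text
0.16 (243, 194) [ 0.585 -0.087  0.16 ]
0.16 (156, 115) [0.782 0.12  0.16 ]
0.16 (331, 115) [ 0.773 -0.3    0.16 ]
0.16 (330, 88) [ 0.842 -0.302  0.16 ]
0.21 (243, 194) [ 0.577 -0.089  0.21 ]
0.21 (156, 115) [0.762 0.106 0.21 ]
0.21 (331, 115) [ 0.753 -0.29   0.21 ]
0.21 (330, 88) [ 0.819 -0.291  0.21 ]
```

View pics/e.png

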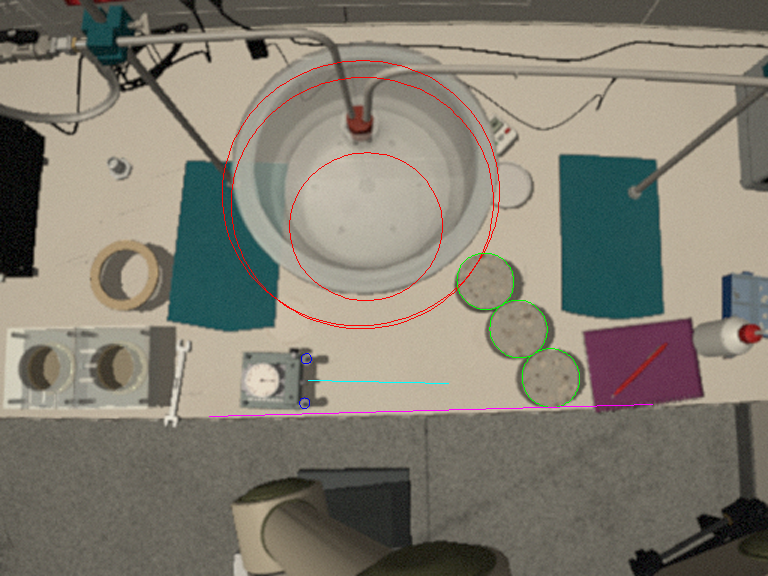

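View pics/f.png

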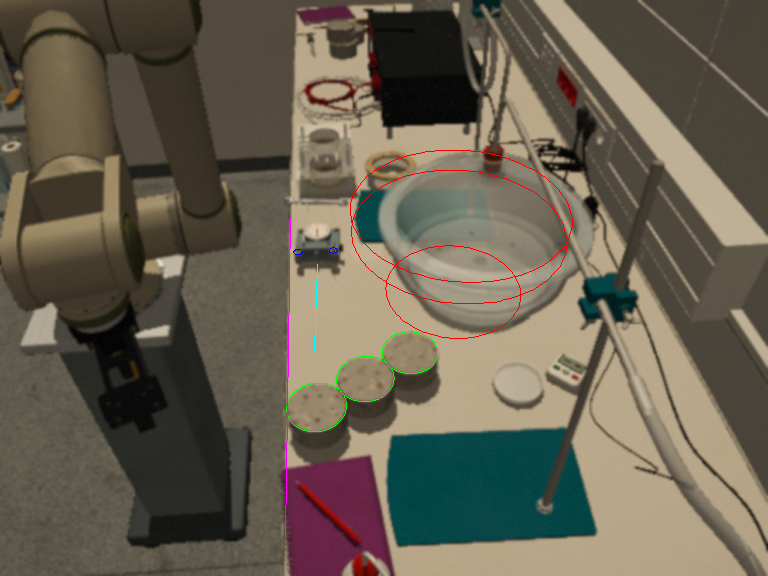

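Emit:
{"method": "play_rows", "body": {"fingers": 4.0, "force": 20, "increments": [[[0,0,0],-0.1224],[[0,0,0],-0.1224],[[0,0,0],-0.1224],[[0,0,0],-0.1224],[[0,0,0],-0.1224],[[0,0,0],-0.1224],[[0,0,0],-0.1224],[[0,0,0],-0.1224],[[0,0,0],-0.1224],[[0,0,0],-0.1224],[[0,0,0],-0.1224],[[0,0,0],-0.1224],[[0,0,0],-0.1224],[[0,0,0],-0.1224],[[0,0,0],0]]}}

```text
t: 1.85
position: [0.2191, -0.5044, 0.2388]
eef_rot: [-0.0, 0.485, 0.874, -0.0]
contact_force: [-0.5, -0.8, 0.1]
finger_gap: 0.0399
```

Emit:
{"method": "play_rows", "body": {"increments": [[[-0.57,1.74,0.4],0],[[-0.57,1.74,0.4],0],[[-0.57,1.74,0.4],0],[[-0.57,1.74,0.4],0],[[-0.57,1.74,0.4],0],[[-0.57,1.74,0.4],0],[[-0.57,1.74,0.4],0],[[-0.57,1.74,0.4],0],[[-0.57,1.74,0.4],0],[[-0.57,1.74,0.4],0],[[-0.57,1.74,0.4],0],[[-0.57,1.74,0.4],0],[[-0.57,1.74,0.4],0],[[-0.57,1.74,0.4],0],[[-0.57,1.74,0.4],0],[[-0.57,1.74,0.4],0],[[-0.57,1.74,0.4],0],[[-0.57,1.74,0.4],0],[[-0.57,1.74,0.4],0],[[-0.57,1.74,0.4],0]]}}

```text
t: 3.52
position: [0.576, -0.4185, 0.1584]
eef_rot: [-0.0, 0.489, 0.872, 0.0]
contact_force: [-0.3, 0.4, 0.0]
finger_gap: 0.0396
```

```bash
cat > st.py <<'E'
from look import *
from geo import *
s=env.sense();q=s["eef_rot"];phi=2*np.arctan2(q[2],q[1]);P=s["position"]
print(s["t"],P.round(4),"phi",round(phi%(2*np.pi),4),"q",s["q"].round(2),"F",s["contact_force"].round(2),s["finger_gap"])
d=np.array([np.cos(phi),np.sin(phi)]);n=np.array([d[1],-d[0]])
E
python3 - <<'E'
from st import *
r=np.array([.531,-.347])-P[:2];print("disc rel tool x,y mm",1e3*r@d,1e3*r@n)
o=go("2");cv2.imwrite("pics/g.png",crop(o["side"]["color"],130,150,330,330,4))
E
```

```text
3.5167 [ 0.576  -0.4185  0.1584] phi 2.1191 q [-0.79  0.73  0.9  -0.    1.52 -1.34] F [-0.28  0.41  0.04] 0.03959437285821668
disc rel tool x,y mm 84.48684649535306 -1.159304439468593
```

View pics/side_2.png

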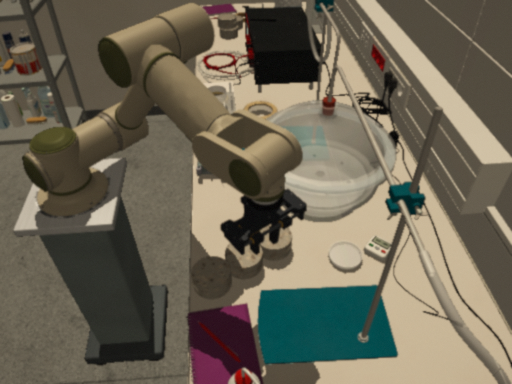

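View pics/top_2.png

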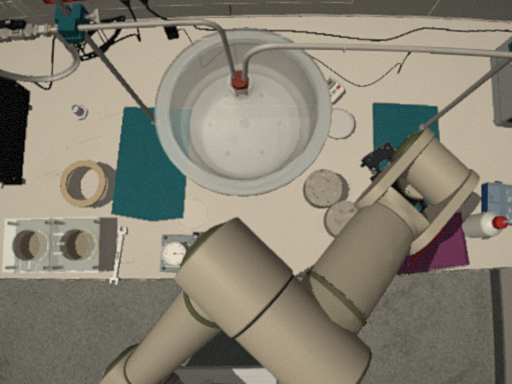

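Emit:
{"method": "play_rows", "body": {"increments": [[[0,-0.1,1.2],0],[[0,0,1.2],0],[[0,0,1.2],0],[[0,0,1.2],0],[[0,0,1.2],0],[[0,0,1.2],0],[[0,0,1.2],0],[[0,0,1.2],0],[[0,0,1.2],0],[[0,0,1.2],0],[[0,0,1.2],0],[[0,0,1.2],0],[[0,0,0],0],[[0,0,0],0]]}}

```text
t: 4.78
position: [0.5743, -0.4193, 0.0142]
eef_rot: [-0.0, 0.487, 0.873, 0.0]
contact_force: [0.4, -0.6, 1.0]
finger_gap: 0.04
```

Run:
```python
from st import *
r=np.array([.531,-.347])-P[:2];print("disc rel tool x,y mm",1e3*r@d,1e3*r@n)
o=go("3")
```

```text
4.7833 [ 0.5743 -0.4193  0.0142] phi 2.1234 q [-0.8   0.86  1.06  0.    1.22 -1.35] F [ 0.42 -0.57  0.99] 0.03996323284680193
disc rel tool x,y mm 84.2081473623671 1.0992732151361633
```

View pics/side_3.png

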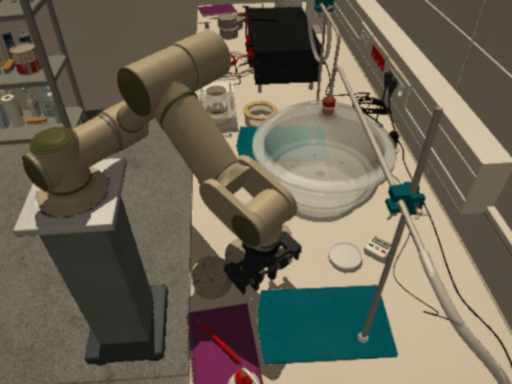

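Emit:
{"method": "play_rows", "body": {"increments": [[[0.3,0.1,0],0],[[0.3,0,0],0],[[0.3,0,0],0],[[0.3,0,0],0],[[0.3,0,0],0],[[0.3,0,0],0],[[0.3,0,0],0],[[0.2,0,0],0],[[0.2,0,0],0],[[0.2,0,0],0],[[0.2,0,0],0],[[0.2,0,0],0],[[0.2,0,0],0],[[0.2,0,0],0]]}}

```text
t: 6.05
position: [0.5572, -0.3895, 0.0149]
eef_rot: [0.001, 0.487, 0.873, -0.0]
contact_force: [3.2, -4.4, -1.8]
finger_gap: 0.0401
```

Run:
```python
from st import *
r=np.array([.531,-.347])-P[:2];print("disc rel tool x,y mm",1e3*r@d,1e3*r@n, "Fx,Fy tool",s["contact_force"][:2]@d,s["contact_force"][:2]@n)
o=go("4")
```

```text
6.05 [ 0.5572 -0.3895  0.0149] phi 2.1232 q [-0.78  0.81  1.17 -0.    1.16 -1.34] F [ 3.25 -4.36 -1.75] 0.0401006030685113
disc rel tool x,y mm 49.94383984867239 0.022325668183224803 Fx,Fy tool -5.417257162149762 0.47767202082086124
```

View pics/top_4.png

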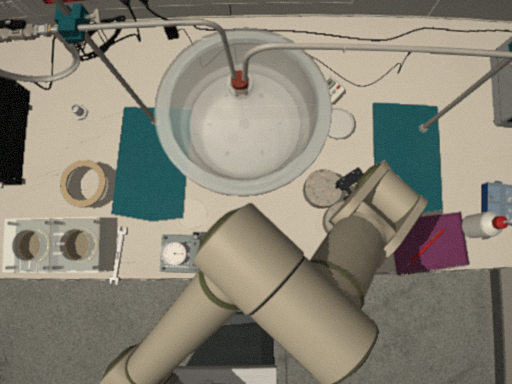

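Emit:
{"method": "play_rows", "body": {"increments": [[[0.3,0,0],0],[[0.3,0,0],0],[[0.3,0,0],0],[[0.3,0,0],0],[[0.3,0,0],0],[[0.3,0,0],0],[[0.3,0,0],0],[[0.3,0,0],0],[[0.3,0,0],0],[[0.3,0,0],0],[[0.3,0,0],0],[[0.3,0,0],0],[[0.3,0,0],0],[[0.3,0,0],0],[[0.3,0,0],0],[[0.3,0,0],0],[[0.3,0,0],0],[[0.3,0,0],0],[[0.3,0,0],0],[[0.3,0,0],0]]}}

```text
t: 7.82
position: [0.5252, -0.3378, 0.0149]
eef_rot: [0.0, 0.487, 0.873, -0.0]
contact_force: [2.4, -3.5, -0.7]
finger_gap: 0.0398
```

Run:
```python
from st import *
r=np.array([.531,-.347])-P[:2];print("origin rel tool x,y mm",1e3*r@d,1e3*r@n, "Fx,Fy tool",s["contact_force"][:2]@d,s["contact_force"][:2]@n)
o=go("5")
```

```text
7.8167 [ 0.5252 -0.3378  0.0149] phi 2.1234 q [-0.76  0.73  1.36 -0.    1.05 -1.31] F [ 2.4  -3.54 -0.67] 0.03983059468803726
origin rel tool x,y mm -10.81967787162992 0.09728515749618673 Fx,Fy tool -4.270909136047654 0.1897055898273447
```

View pics/side_5.png

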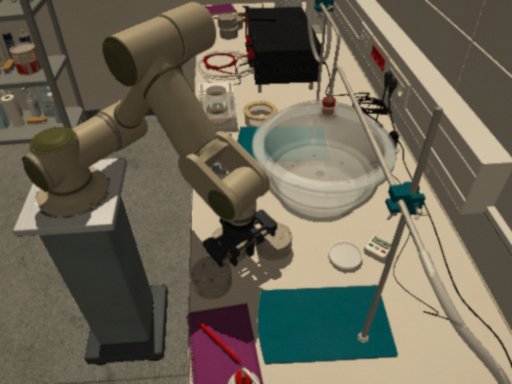

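View pics/top_5.png

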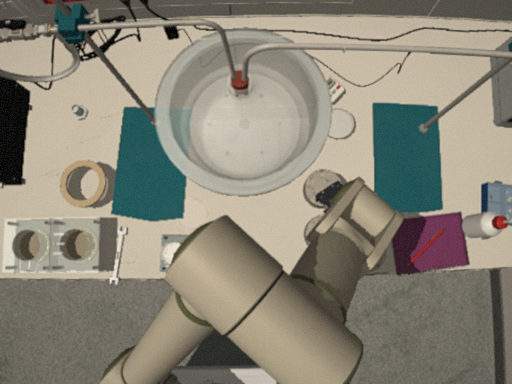

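Emit:
{"method": "play_rows", "body": {"increments": [[[0.35,0,0],0],[[0.35,0,0],0],[[0.35,0,0],0],[[0.35,0,0],0],[[0.35,0,0],0],[[0.35,0,0],0],[[0.35,0,0],0],[[0.35,0,0],0],[[0.35,0,0],0],[[0.35,0,0],0],[[0.35,0,0],0],[[0.35,0,0],0],[[0.35,0,0],0],[[0.35,0,0],0],[[0.35,0,0],0],[[0.35,0,0],0],[[0.35,0,0],0],[[0.35,0,0],0],[[0.35,0,0],0],[[0.35,0,0],0]]}}

```text
t: 9.58
position: [0.4885, -0.2783, 0.0148]
eef_rot: [0.0, 0.487, 0.873, -0.0]
contact_force: [3.1, -3.3, -1.8]
finger_gap: 0.0399
```

Emit:
{"method": "play_rows", "body": {"increments": [[[0.35,0,0],0],[[0.35,0,0],0],[[0.35,0,0],0],[[0.35,0,0],0],[[0.35,0,0],0],[[0.35,0,0],0],[[0.3,0,0],0],[[0.2,0,0],0],[[0.1,0,0],0],[[0,0,0],0]]}}

```text
t: 10.42
position: [0.4743, -0.2552, 0.0148]
eef_rot: [-0.0, 0.487, 0.873, 0.0]
contact_force: [1.7, -1.6, -0.7]
finger_gap: 0.0401
```

Run:
```python
from st import *
r=np.array([.531,-.347])-P[:2];print("origin rel tool x,y mm",1e3*r@d,1e3*r@n, "Fx,Fy tool",s["contact_force"][:2]@d,s["contact_force"][:2]@n)
print("disc est",P[:2]+d*.055)
o=go("6")
for n,p in o.items():
  for r in env.search_frame("specimen_2",p): print(n,r["centre"],r["conf"])
```

```text
10.4167 [ 0.4743 -0.2552  0.0148] phi 2.1235 q [-0.71  0.63  1.62  0.    0.9  -1.27] F [ 1.72 -1.58 -0.7 ] 0.04010641193882621
origin rel tool x,y mm -107.93865958265806 0.05807690302890096 Fx,Fy tool -2.252585775136008 0.6366870653642226
disc est [ 0.44541568 -0.20834816]
side [0.6109, -0.3089, 0.0502] 0.83
side [0.4443, -0.4182, 0.0489] 0.75
side [0.467, -0.242, 0.0301] 0.46
top [0.4354, -0.4089, 0.0518] 0.83
top [0.613, -0.2888, 0.0457] 0.6
top [0.4738, -0.1734, 0.0511] 0.54
```

View pics/side_6.png

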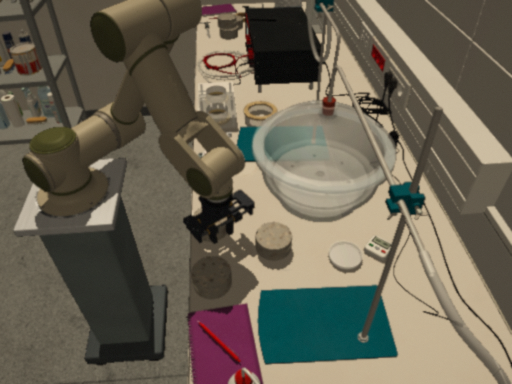

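View pics/top_6.png

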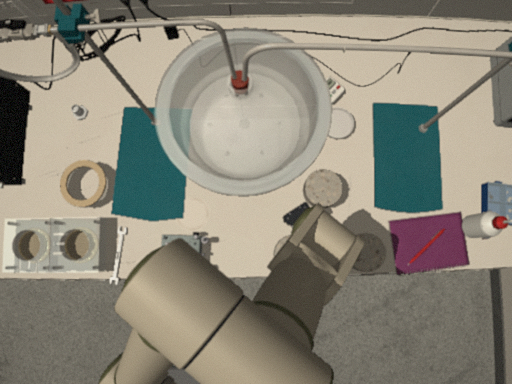

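Emit:
{"method": "play_rows", "body": {"increments": [[[-1,0,0],0],[[-1,0,0],0],[[-1,0,0],0],[[-1,0,0],0],[[0,0,0],0.1185],[[0,0,0],0.1185],[[0,0,0],0.1185],[[0,0,0],0.1185],[[0,0,0],0.1185],[[0,0,0],0],[[0,-0.95,0],0],[[0,-0.95,0],0],[[0,-0.95,0],0],[[0,-0.95,0],0],[[0,-0.95,0],0],[[0,-0.95,0],0],[[0,0,0],0],[[0,0,0],0]]}}

```text
t: 12.12
position: [0.4381, -0.2873, 0.0149]
eef_rot: [0.0, 0.721, 0.693, 0.0]
contact_force: [0.6, -0.3, -0.6]
finger_gap: 0.0399
```

```bash
cat >> st.py <<'E'
def ax():
    u=np.array([.04,1]);u/=np.linalg.norm(u);v=np.array([u[1],-u[0]]);m=np.array([.4502,.022])
    r=P[:2]-m;print("tool rel roller mid: along",round(1e3*r@u,1),"lat(v, tool y)",round(1e3*r@v,1),"F tool",(s["contact_force"][:2]@d).round(2),(s["contact_force"][:2]@n).round(2))
E
python3 - <<'E'
from st import *
ax()
o=go("7")
cv2.imwrite("pics/h.png",crop(o["side"]["color"],160,130,330,300,4))
for n,p in o.items():
  for r in env.search_frame("specimen_2",p): print(n,r["centre"],r["conf"])
E
```

```text
12.1167 [ 0.4381 -0.2873  0.0149] phi 1.5303 q [-0.81  0.61  1.66  0.    0.87 -0.77] F [ 0.58 -0.31 -0.64] 0.03992365198613513
tool rel roller mid: along -309.6 lat(v, tool y) 0.2 F tool -0.28 0.59
side [0.4461, -0.4191, 0.0511] 0.86
side [0.6095, -0.3097, 0.0497] 0.75
side [0.4445, -0.2491, 0.0383] 0.66
top [0.4649, -0.4137, 0.0549] 0.73
top [0.4539, -0.1907, 0.0519] 0.7
top [0.6115, -0.2908, 0.0496] 0.61
```

View pics/h.png

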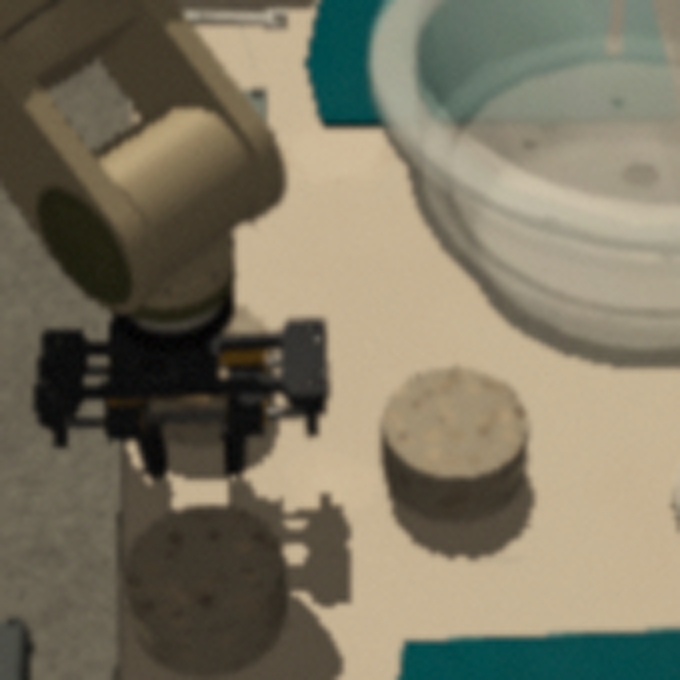

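View pics/top_7.png

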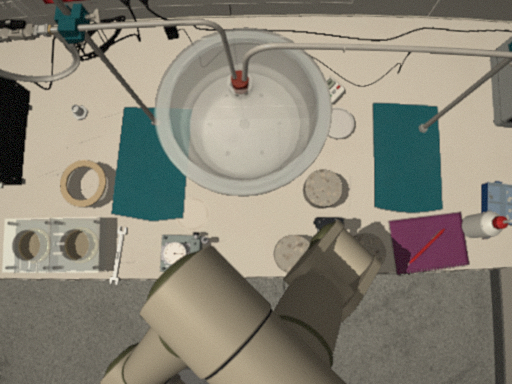

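Emit:
{"method": "play_rows", "body": {"increments": [[[0.3,0,0],0],[[0.3,0,0],0],[[0.3,0,0],0],[[0.3,0,0],0],[[0.3,0,0],0],[[0.2,0,0],0],[[0.2,0,0],0],[[0.2,0,0],0],[[0.2,0,0],0],[[0.2,0,0],0],[[0.3,0,0],0],[[0.3,0,0],0],[[0.3,0,0],0],[[0.3,0,0],0],[[0.3,0,0],0],[[0.3,0,0],0],[[0.3,0,0],0],[[0.3,0,0],0],[[0.3,0,0],0],[[0.3,0,0],0]]}}

```text
t: 13.98
position: [0.4405, -0.2321, 0.0148]
eef_rot: [0.0, 0.721, 0.693, -0.0]
contact_force: [-0.1, -4.7, -0.8]
finger_gap: 0.0401
```

Emit:
{"method": "play_rows", "body": {"increments": [[[0.35,0,0],0],[[0.35,0,0],0],[[0.35,0,0],0],[[0.35,0,0],0],[[0.35,0,0],0],[[0.35,0,0],0],[[0.35,0,0],0],[[0.35,0,0],0],[[0.35,0,0],0],[[0.35,0,0],0],[[0.35,0,0],0],[[0.35,0,0],0],[[0.35,0,0],0],[[0.35,0,0],0],[[0.35,0,0],0],[[0.35,0,0],0],[[0.35,0,0],0],[[0.35,0,0],0],[[0,0,0],0]]}}

```text
t: 15.57
position: [0.4428, -0.1685, 0.0148]
eef_rot: [-0.0, 0.721, 0.693, -0.0]
contact_force: [1.2, -1.6, 0.5]
finger_gap: 0.0401
```

Run:
```python
from st import *
ax()
o=go("8")
cv2.imwrite("pics/i.png",crop(o["side"]["color"],160,100,290,240,4))
cv2.imwrite("pics/j.png",crop(o["top"]["color"],150,180,310,300,5))
```

```text
15.5667 [ 0.4428 -0.1685  0.0148] phi 1.5316 q [-0.61  0.56  1.8  -0.    0.79 -0.57] F [ 1.17 -1.58  0.45] 0.040089009450533945
tool rel roller mid: along -190.6 lat(v, tool y) 0.2 F tool -1.53 1.23
```

View pics/i.png

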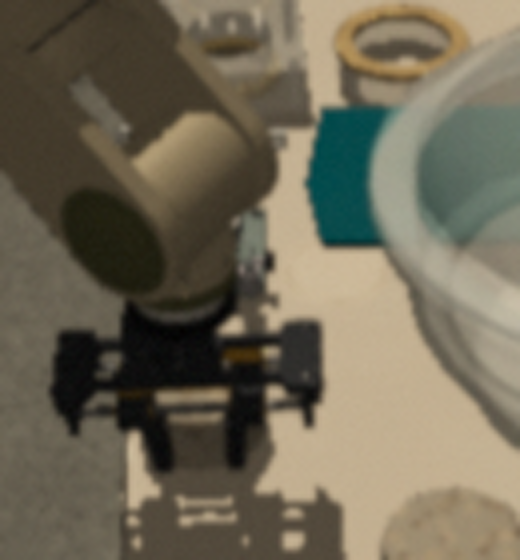

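View pics/j.png

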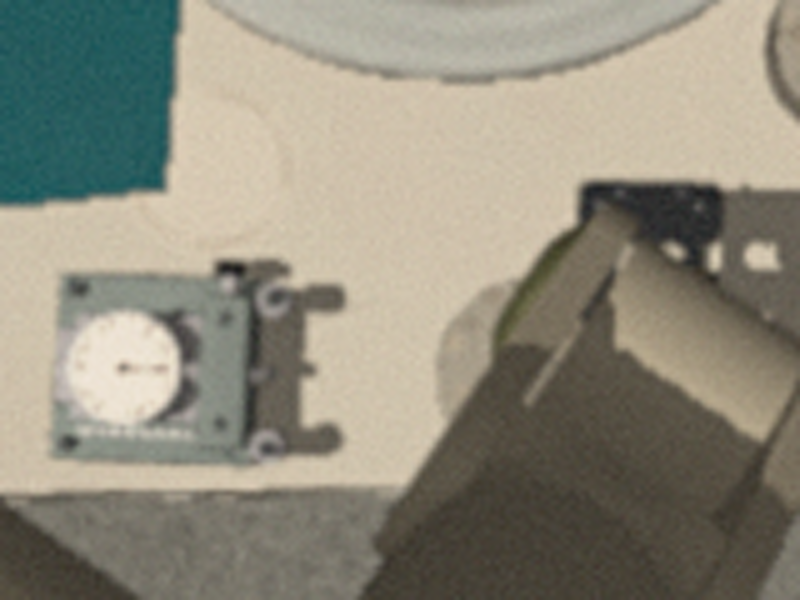

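Emit:
{"method": "play_rows", "body": {"increments": [[[0.35,0,0],0],[[0.35,0,0],0],[[0.35,0,0],0],[[0.35,0,0],0],[[0.35,0,0],0],[[0.35,0,0],0],[[0.35,0,0],0],[[0.35,0,0],0],[[0.35,0,0],0],[[0.35,0,0],0],[[0.35,0,0],0],[[0.35,0,0],0],[[0.35,0,0],0],[[0.35,0,0],0],[[0.35,0,0],0],[[0.35,0,0],0],[[0.3,0,0],0],[[0.2,0,0],0],[[0.1,0,0],0],[[0,0,0],0]]}}

```text
t: 17.33
position: [0.4455, -0.1073, 0.0148]
eef_rot: [0.0, 0.721, 0.693, -0.0]
contact_force: [0.3, -3.6, -0.2]
finger_gap: 0.04
```

Run:
```python
from st import *
ax()
o=go("9")
cv2.imwrite("pics/i2.png",crop(o["side"]["color"],160,100,290,240,4))
cv2.imwrite("pics/j2.png",crop(o["top"]["color"],150,180,310,300,5))
```

```text
17.3333 [ 0.4455 -0.1073  0.0148] phi 1.5312 q [-0.5   0.54  1.84 -0.    0.76 -0.46] F [ 0.29 -3.6  -0.16] 0.040024352528574565
tool rel roller mid: along -129.4 lat(v, tool y) 0.5 F tool -3.59 0.43
```

View pics/j2.png

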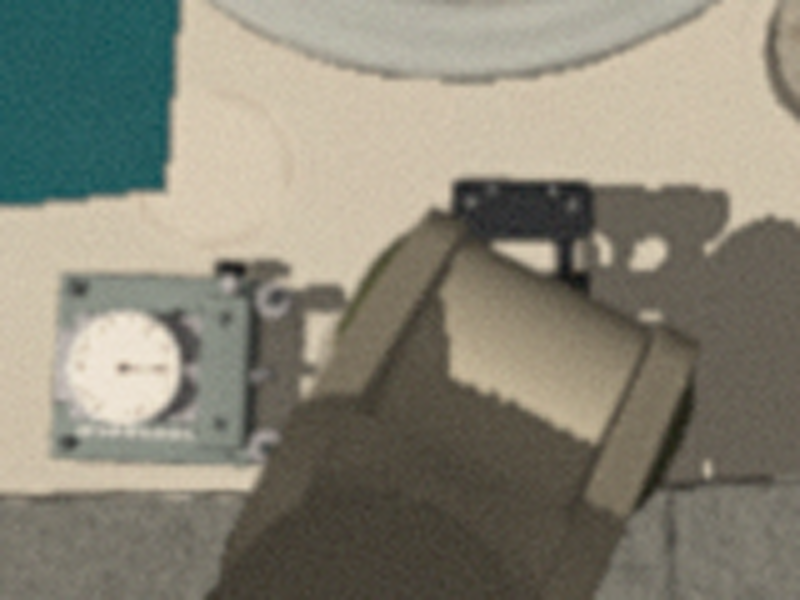

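View pics/i2.png

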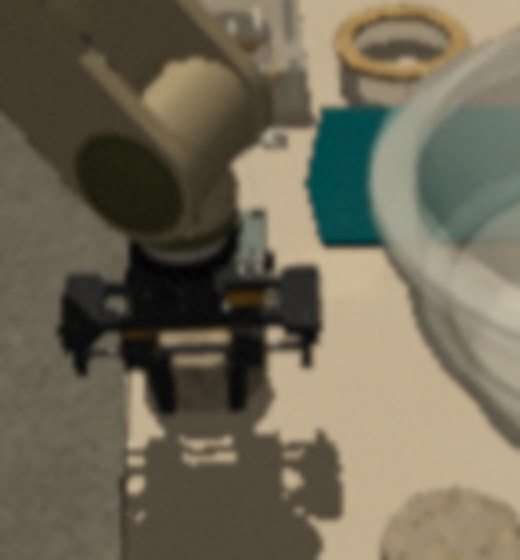

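Emit:
{"method": "play_rows", "body": {"increments": [[[0.2,0,0],0],[[0.25,0,0],0],[[0.25,0,0],0],[[0.25,0,0],0],[[0.25,0,0],0],[[0.15,0,0],0],[[0.05,0,0],0],[[0,0,0],0]]}}

```text
t: 18.1
position: [0.4461, -0.0934, 0.0148]
eef_rot: [0.0, 0.721, 0.693, -0.0]
contact_force: [-0.0, -5.0, -0.5]
finger_gap: 0.04
```

Run:
```python
from st import *
ax()
```

```text
18.1 [ 0.4461 -0.0934  0.0148] phi 1.531 q [-0.47  0.54  1.85 -0.    0.75 -0.43] F [-0.   -4.99 -0.46] 0.0399602614651038
tool rel roller mid: along -115.5 lat(v, tool y) 0.6 F tool -4.99 0.2
```

Emit:
{"method": "play_rows", "body": {"increments": [[[-0.5,0,0],0],[[-0.5,0,0],0],[[-0.5,0,0],0],[[0,0,0],0]]}}

```text
t: 18.43
position: [0.4455, -0.1091, 0.0147]
eef_rot: [-0.0, 0.721, 0.693, 0.0]
contact_force: [-0.6, 0.2, -0.7]
finger_gap: 0.0399
```

Emit:
{"method": "play_rows", "body": {"fingers": 0, "force": 20, "increments": [[[0,0,0],0],[[0,0,0],0],[[0,0,0],0],[[0,0,0],0],[[0,0,0],0],[[0,0,0],0],[[0,0,0],0],[[0,0,0],0]]}}

```text
t: 19.1
position: [0.4456, -0.1083, 0.0147]
eef_rot: [-0.0, 0.721, 0.693, 0.0]
contact_force: [0.4, 0.9, -0.2]
finger_gap: 0.0006
```

Run:
```python
from st import *
ax()
o=go("10")
cv2.imwrite("pics/i3.png",crop(o["side"]["color"],160,100,290,240,4))
```

```text
19.1 [ 0.4456 -0.1083  0.0147] phi 1.5309 q [-0.5   0.54  1.84  0.    0.76 -0.46] F [ 0.39  0.93 -0.19] 0.0005890075340834253
tool rel roller mid: along -130.4 lat(v, tool y) 0.6 F tool 0.95 0.35
```

View pics/i3.png

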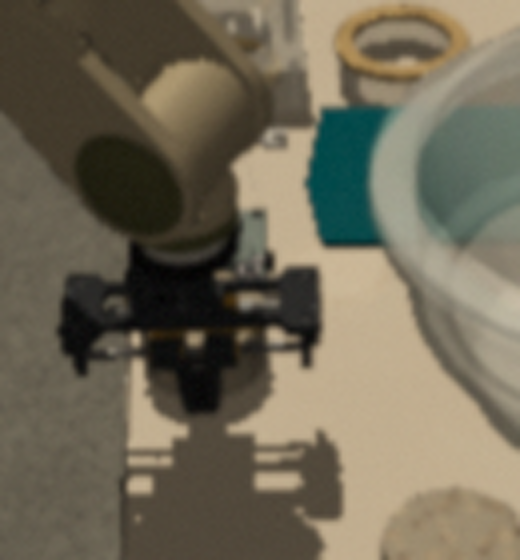

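Emit:
{"method": "play_rows", "body": {"increments": [[[0.2,-0.05,0],0],[[0.2,0,0],0],[[0.2,0,0],0],[[0.2,0,0],0],[[0.1,0,0],0],[[0.1,0,0],0],[[0.1,0,0],0],[[0.1,0,0],0],[[0.1,0,0],0],[[0.1,0,0],0],[[0.1,0,0],0],[[0.1,0,0],0]]}}

```text
t: 20.2
position: [0.4459, -0.0926, 0.0148]
eef_rot: [0.0, 0.721, 0.693, 0.0]
contact_force: [-0.4, -4.2, -1.5]
finger_gap: 0.0001
```

Run:
```python
from st import *
ax()
```

```text
20.2 [ 0.4459 -0.0926  0.0148] phi 1.5308 q [-0.47  0.54  1.85 -0.    0.75 -0.43] F [-0.43 -4.2  -1.46] 8.215028424066558e-05
tool rel roller mid: along -114.6 lat(v, tool y) 0.3 F tool -4.21 -0.26
```

Emit:
{"method": "play_rows", "body": {"increments": [[[0.05,0,0],0],[[0.05,0,0],0],[[0.05,0,0],0],[[0.05,0,0],0],[[0.05,0,0],0],[[0.05,0,0],0],[[0.05,0,0],0],[[0.05,0,0],0]]}}

```text
t: 20.87
position: [0.4461, -0.0887, 0.0148]
eef_rot: [0.0, 0.721, 0.693, -0.0]
contact_force: [-0.1, -6.3, -1.6]
finger_gap: 0.0004
```

Run:
```python
from st import *
ax()
o=go("11")
cv2.imwrite("pics/i4.png",crop(o["side"]["color"],160,100,290,240,4))
cv2.imwrite("pics/j4.png",crop(o["top"]["color"],150,200,270,300,6))
```

```text
20.8667 [ 0.4461 -0.0887  0.0148] phi 1.5309 q [-0.46  0.54  1.85 -0.    0.75 -0.42] F [-0.1  -6.32 -1.61] 0.0004313797816352035
tool rel roller mid: along -110.7 lat(v, tool y) 0.3 F tool -6.32 0.15
```

View pics/j4.png

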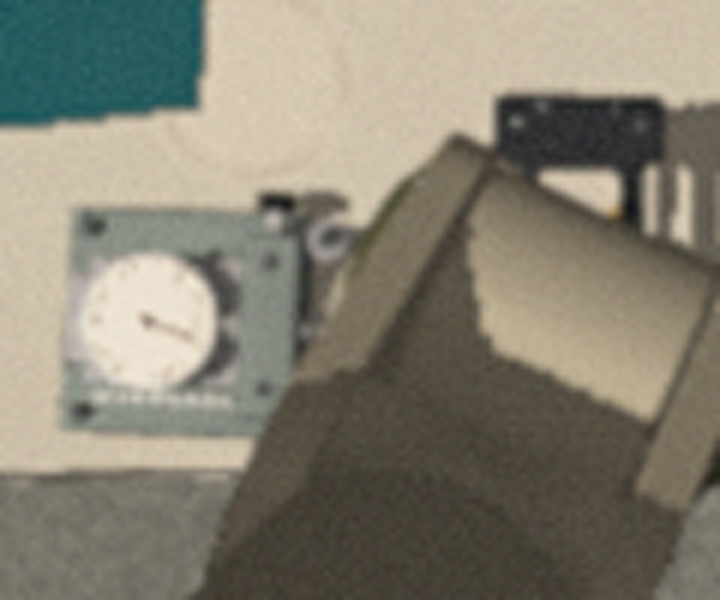

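Emit:
{"method": "play_rows", "body": {"increments": [[[0.05,0,0],0],[[0.05,0,0],0],[[0.05,0,0],0],[[0.05,0,0],0],[[0.05,0,0],0]]}}

```text
t: 21.38
position: [0.4462, -0.0862, 0.0148]
eef_rot: [0.0, 0.721, 0.693, -0.0]
contact_force: [0.1, -6.9, -2.0]
finger_gap: 0.0005
```

Emit:
{"method": "play_rows", "body": {"increments": [[[0.03,0,0],0],[[0.03,0,0],0],[[0.03,0,0],0],[[0.03,0,0],0]]}}

```text
t: 21.72
position: [0.4463, -0.085, 0.0148]
eef_rot: [0.0, 0.721, 0.693, -0.0]
contact_force: [-0.1, -5.9, -1.8]
finger_gap: 0.0003
```

Run:
```python
from st import *
ax()
o=go("12")
cv2.imwrite("pics/j5.png",crop(o["top"]["color"],150,200,270,300,6))
```

```text
21.7167 [ 0.4463 -0.085   0.0148] phi 1.531 q [-0.45  0.54  1.85 -0.    0.75 -0.41] F [-0.09 -5.92 -1.83] 0.0003064886199857351
tool rel roller mid: along -107.1 lat(v, tool y) 0.4 F tool -5.92 0.15
```

View pics/j5.png

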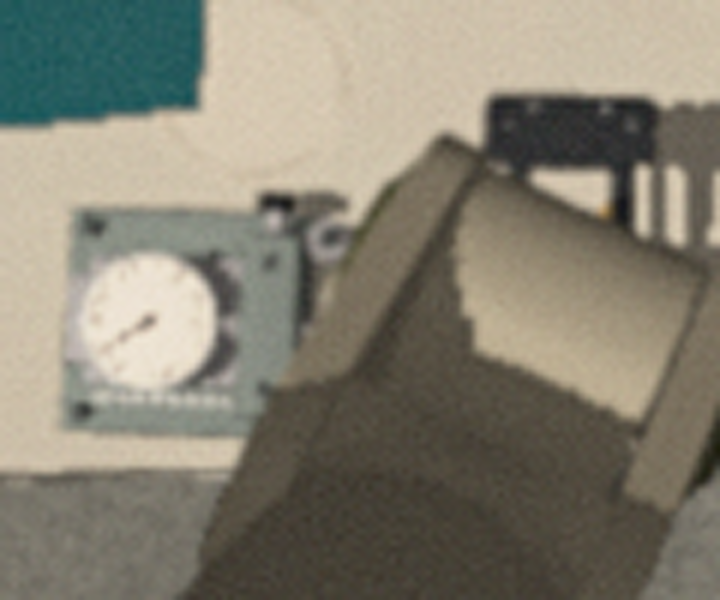

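Emit:
{"method": "play_rows", "body": {"increments": [[[0.03,0,0],0],[[0.03,0,0],0],[[0.03,0,0],0],[[0.03,0,0],0]]}}

```text
t: 22.15
position: [0.4463, -0.0843, 0.0148]
eef_rot: [0.001, 0.721, 0.693, -0.0]
contact_force: [-1.8, -11.4, -1.7]
finger_gap: 0.0006
```

Emit:
{"method": "play_rows", "body": {"increments": [[[0.02,0,0],0],[[0.02,0,0],0],[[0.02,0,0],0]]}}

```text
t: 22.4
position: [0.4462, -0.0841, 0.0148]
eef_rot: [0.001, 0.721, 0.693, -0.001]
contact_force: [-3.9, -12.8, -2.3]
finger_gap: 0.0006
```

Run:
```python
from st import *
ax()
o=go("13")
cv2.imwrite("pics/j6.png",crop(o["top"]["color"],150,200,270,300,6))
```

```text
22.4 [ 0.4462 -0.0841  0.0148] phi 1.5314 q [-0.45  0.54  1.85 -0.    0.75 -0.41] F [ -3.85 -12.79  -2.34] 0.0005628446710196559
tool rel roller mid: along -106.1 lat(v, tool y) 0.3 F tool -12.94 -3.35
```

View pics/j6.png

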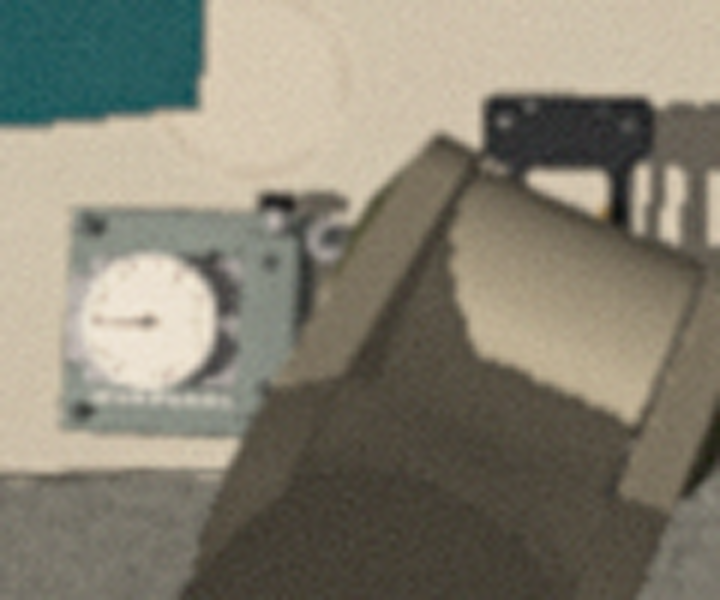

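Emit:
{"method": "play_rows", "body": {"increments": [[[0,-0.03,0],0],[[0,-0.03,0],0],[[0,-0.03,0],0],[[0,-0.03,0],0],[[0,0,0],0]]}}

```text
t: 22.92
position: [0.4452, -0.0837, 0.0148]
eef_rot: [0.001, 0.721, 0.693, -0.0]
contact_force: [-1.2, -10.3, -2.0]
finger_gap: 0.0003
```

Run:
```python
from st import *
ax()
o=go("14")
cv2.imwrite("pics/j7.png",crop(o["top"]["color"],150,230,200,280,10))
```

```text
22.9167 [ 0.4452 -0.0837  0.0148] phi 1.5309 q [-0.45  0.54  1.86 -0.    0.75 -0.41] F [ -1.18 -10.28  -1.98] 0.00031029616973245384
tool rel roller mid: along -105.8 lat(v, tool y) -0.8 F tool -10.32 -0.77
```

View pics/j7.png

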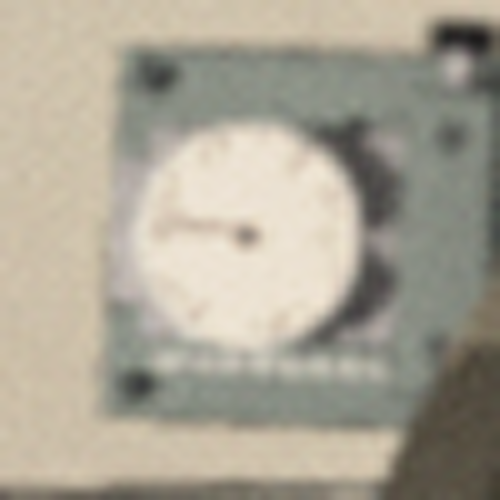

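Emit:
{"method": "play_rows", "body": {"increments": [[[0.01,-0.03,0],0],[[0.01,-0.03,0],0],[[0.01,-0.03,0],0],[[0.01,-0.03,0],0],[[0,0,0],0]]}}

```text
t: 23.43
position: [0.444, -0.0832, 0.0148]
eef_rot: [0.001, 0.721, 0.693, -0.0]
contact_force: [-1.0, -9.3, -1.7]
finger_gap: 0.0004
```

Run:
```python
from st import *
ax()
o=go("15")
cv2.imwrite("pics/j8.png",crop(o["top"]["color"],150,230,200,280,10))
```

```text
23.4333 [ 0.444  -0.0832  0.0148] phi 1.5308 q [-0.45  0.53  1.86 -0.    0.74 -0.41] F [-1.04 -9.35 -1.72] 0.0004468965489328232
tool rel roller mid: along -105.3 lat(v, tool y) -1.9 F tool -9.38 -0.66
```

View pics/j8.png

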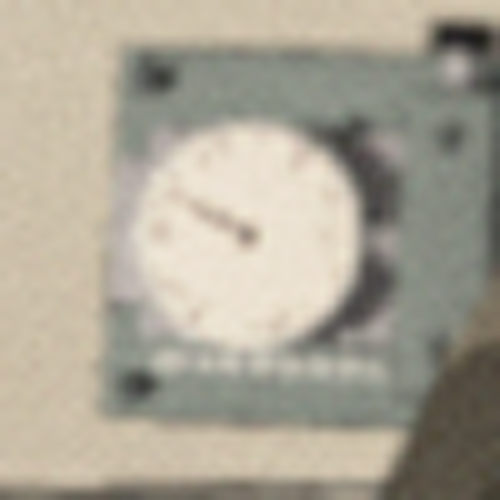

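Emit:
{"method": "play_rows", "body": {"increments": [[[0.01,-0.03,0],0],[[0.01,-0.03,0],0],[[0.01,-0.03,0],0],[[0.01,-0.03,0],0],[[0,0,0],0]]}}

```text
t: 23.95
position: [0.443, -0.0828, 0.0148]
eef_rot: [0.001, 0.721, 0.693, -0.0]
contact_force: [-0.4, -9.3, -2.6]
finger_gap: 0.0004
```

Run:
```python
from st import *
ax()
o=go("16")
cv2.imwrite("pics/j9.png",crop(o["top"]["color"],150,230,200,280,10))
```

```text
23.95 [ 0.443  -0.0828  0.0148] phi 1.5308 q [-0.45  0.53  1.86 -0.    0.74 -0.41] F [-0.43 -9.3  -2.61] 0.0004485407981780672
tool rel roller mid: along -105.0 lat(v, tool y) -3.0 F tool -9.31 -0.06
```

View pics/j9.png

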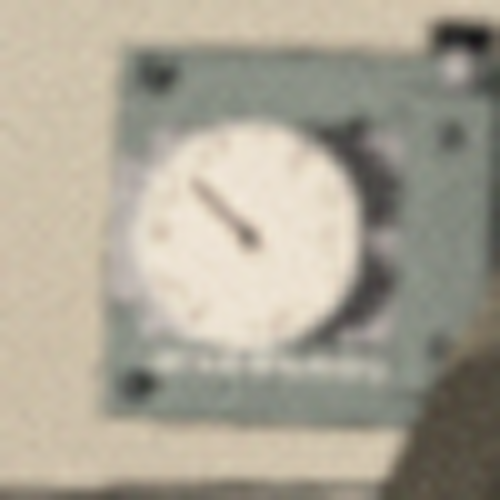

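Emit:
{"method": "play_rows", "body": {"increments": [[[0.01,-0.03,0],0],[[0.01,-0.03,0],0],[[0.01,-0.03,0],0],[[0.01,-0.03,0],0],[[0,0,0],0]]}}

```text
t: 24.47
position: [0.4425, -0.0827, 0.015]
eef_rot: [0.002, 0.721, 0.693, 0.0]
contact_force: [1.3, -11.0, -3.2]
finger_gap: 0.0002
```

Run:
```python
from st import *
ax()
o=go("17")
cv2.imwrite("pics/j10.png",crop(o["top"]["color"],150,230,200,280,10))
```

```text
24.4667 [ 0.4425 -0.0827  0.015 ] phi 1.5307 q [-0.45  0.53  1.87 -0.    0.74 -0.41] F [  1.31 -11.    -3.17] 0.0002260617944647725
tool rel roller mid: along -104.9 lat(v, tool y) -3.6 F tool -10.94 1.75
```

View pics/j10.png

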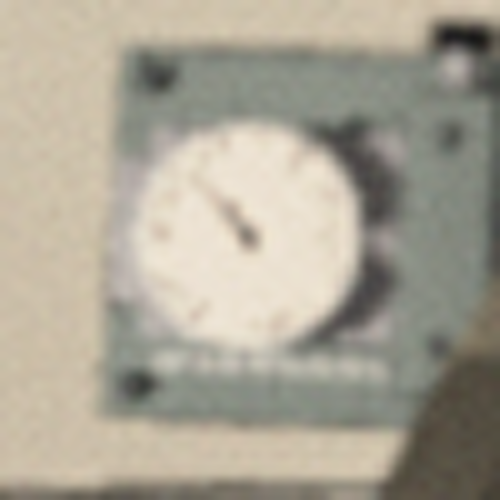

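Emit:
{"method": "play_rows", "body": {"increments": [[[0.02,0.03,0],0],[[0.02,0.03,0],0],[[0.02,0,0],0],[[0,0,0],0],[[0,0,0],0]]}}

```text
t: 24.98
position: [0.443, -0.0825, 0.015]
eef_rot: [0.002, 0.721, 0.693, -0.0]
contact_force: [-1.4, -15.4, -3.6]
finger_gap: 0.0003
```

Run:
```python
from st import *
ax()
o=go("18")
cv2.imwrite("pics/j11.png",crop(o["top"]["color"],150,230,200,280,10))
```

```text
24.9833 [ 0.443  -0.0825  0.015 ] phi 1.5309 q [-0.45  0.53  1.87 -0.    0.74 -0.41] F [ -1.42 -15.37  -3.6 ] 0.0002628650041367655
tool rel roller mid: along -104.7 lat(v, tool y) -3.1 F tool -15.41 -0.8
```

View pics/j11.png

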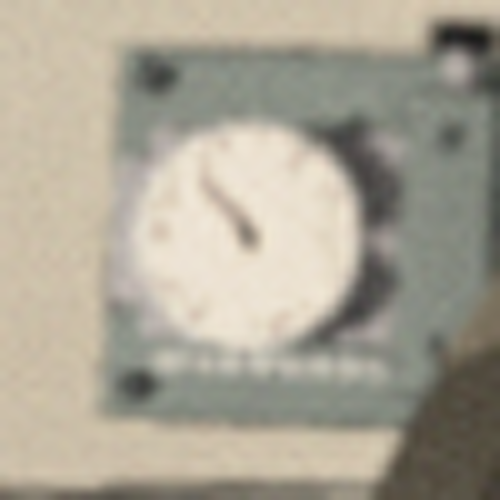

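Emit:
{"method": "play_rows", "body": {"increments": [[[-0.05,0,0],0],[[-0.1,0,0],0],[[-0.3,0,0],0],[[-0.8,0,0],0],[[-1.0,0,0],0],[[-1.5,0,0],0],[[-1.5,0,0],0],[[-1.5,0,0],0],[[0,0,-1.5],0],[[0,0,-1.5],0],[[0,0,-1.5],0],[[0,0,-2.0],0],[[0,0,-2.0],0],[[0,0,-2.0],0],[[-2.0,0,-2.0],0],[[-2.0,0,-1.0],0],[[-2.0,0,0],0],[[-2.0,0,0],0],[[0,0,0],0]]}}

```text
t: 26.67
position: [0.4358, -0.2315, 0.1499]
eef_rot: [0.001, 0.722, 0.692, -0.0]
contact_force: [0.1, 0.6, 0.3]
finger_gap: 0.0005
```

Run:
```python
from st import *
ax()
o=go("19")
cv2.imwrite("pics/k1.png",crop(o["top"]["color"],150,200,270,300,6))
cv2.imwrite("pics/k2.png",crop(o["side"]["color"],160,110,310,310,3.5))
```

```text
26.6667 [ 0.4358 -0.2315  0.1499] phi 1.5281 q [-0.73  0.37  1.6  -0.    1.17 -0.69] F [0.08 0.64 0.28] 0.0004822187441672302
tool rel roller mid: along -253.9 lat(v, tool y) -4.2 F tool 0.65 0.05
```

View pics/k1.png

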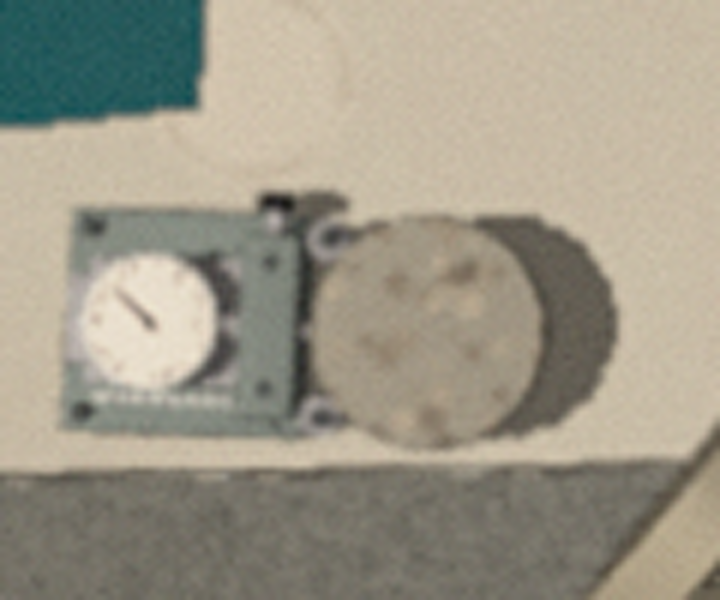

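View pics/k2.png

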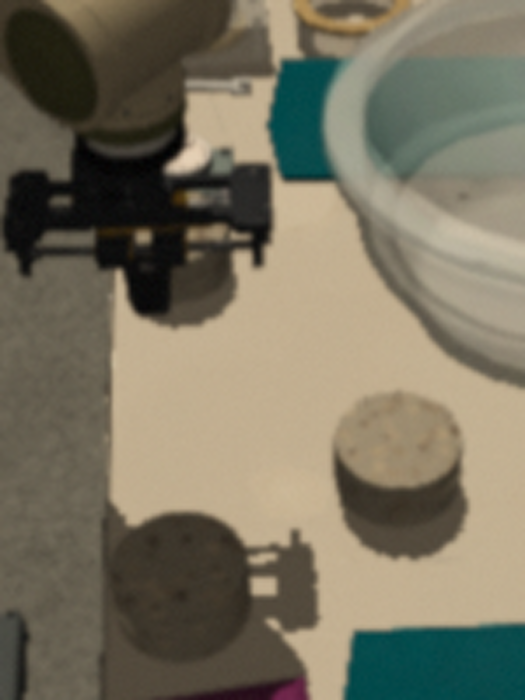

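Run:
```python
from geo import *
for k in (0,1,11,12,13,14,15,16,17,18,19):
    im=cv2.cvtColor(cv2.imread(f"pics/top_{k}.png"),cv2.COLOR_BGR2GRAY).astype(np.float32)
    big=cv2.resize(im,None,fx=8,fy=8,interpolation=cv2.INTER_CUBIC)
    # hub from crop a: (174.5,253.3)
    h=np.array([174.8,253.4]); best=[]
    for a in np.arange(0,360,1.):
        t=np.deg2rad(a);r=np.arange(2,7.,.25)
        xs=(h[0]+r*np.cos(t)+.5)*8-.5;ys=(h[1]+r*np.sin(t)+.5)*8-.5
        best.append(cv2.remap(big,xs.astype(np.float32)[None],ys.astype(np.float32)[None],cv2.INTER_LINEAR).mean())
    b=np.array(best);w=np.clip(np.median(b)-15-b,0,None);i=b.argmin()
    rel=(np.arange(360)-i+180)%360-180;m=abs(rel)<25
    print(k,i,round(i+(rel*w)[m].sum()/w[m].sum(),1))
# neighbours check
import sys
from look import *
p=env.read_camera("side");q=env.read_camera("top")
for n,pp in(("side",p),("top",q)):
    for r in env.search_frame("specimen_1",pp): print(n,r["centre"],r["conf"])
for pp,f in((p,"l1"),(q,"l2")):
    im=cv2.resize(pp["color"],None,fx=3,fy=3,interpolation=cv2.INTER_CUBIC)
    for c,h in(((.616,-.2935),.049),((.4455,-.399),.051)):
        cv2.polylines(im,[np.int32((proj(pp,circ(c,.05,h))+.5)*3-.5)],True,(0,255,0),1)
    cv2.imwrite(f"pics/{f}.png",im[600:960,500:960] if f=="l1" else im[460:860,760:1260])
```

```text
0 358 359.0
1 358 358.7
11 20 19.6
12 155 155.9
13 183 182.5
14 194 194.7
15 209 210.3
16 223 222.6
17 228 228.4
18 231 231.6
19 223 222.8
side [0.6103, -0.3079, 0.0514] 0.9
side [0.4457, -0.4139, 0.0501] 0.79
side [0.4723, -0.0601, 0.0334] 0.64
top [0.4494, -0.0223, 0.052] 0.96
top [0.4564, -0.4035, 0.0507] 0.94
top [0.6088, -0.2909, 0.0464] 0.72
```

View pics/l1.png

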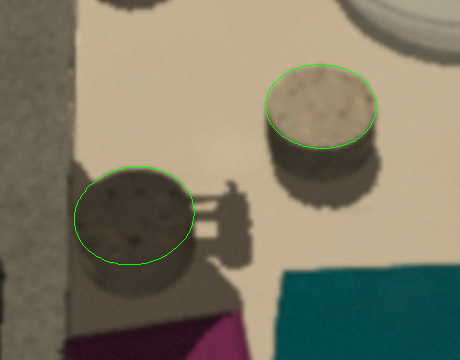

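View pics/l2.png

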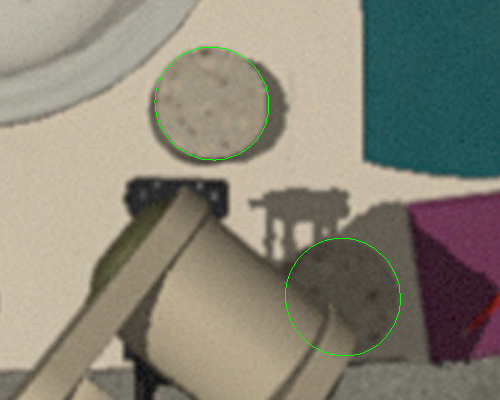

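Emit:
{"method": "play_rows", "body": {"increments": [[[0,0,0],0],[[0,0,0],0],[[0,0,0],0],[[0,0,0],0],[[0,0,0],0],[[0,0,0],0],[[0,0,0],0],[[0,0,0],0],[[0,0,0],0],[[0,0,0],0],[[0,0,0],0],[[0,0,0],0]]}}

```text
t: 27.97
position: [0.4361, -0.2282, 0.1498]
eef_rot: [0.0, 0.721, 0.693, 0.0]
contact_force: [0.2, -0.1, 0.5]
finger_gap: 0.0006
```

Run:
```python
from st import *
A={}
for k in range(6):
    p=env.read_camera("top");im=cv2.cvtColor(p["color"],cv2.COLOR_BGR2GRAY).astype(np.float32)
    A[k]=im
im=np.mean(list(A.values()),0)
big=cv2.resize(im,None,fx=8,fy=8,interpolation=cv2.INTER_CUBIC)
h=np.array([174.8,253.4]);b=[]
for a in np.arange(0,360):
    t=np.deg2rad(a);r=np.arange(2,7.,.25)
    b.append(cv2.remap(big,((h[0]+r*np.cos(t)+.5)*8-.5).astype(np.float32)[None],((h[1]+r*np.sin(t)+.5)*8-.5).astype(np.float32)[None],cv2.INTER_LINEAR).mean())
print("needle",np.argmin(b))
cv2.imwrite("pics/m.png",crop(np.uint8(im),150,220,260,290,7))
```

```text
27.9667 [ 0.4361 -0.2282  0.1498] phi 1.5309 q [-0.72  0.37  1.6   0.    1.17 -0.68] F [ 0.16 -0.07  0.47] 0.0005928601057753691
needle 223
```

View pics/m.png

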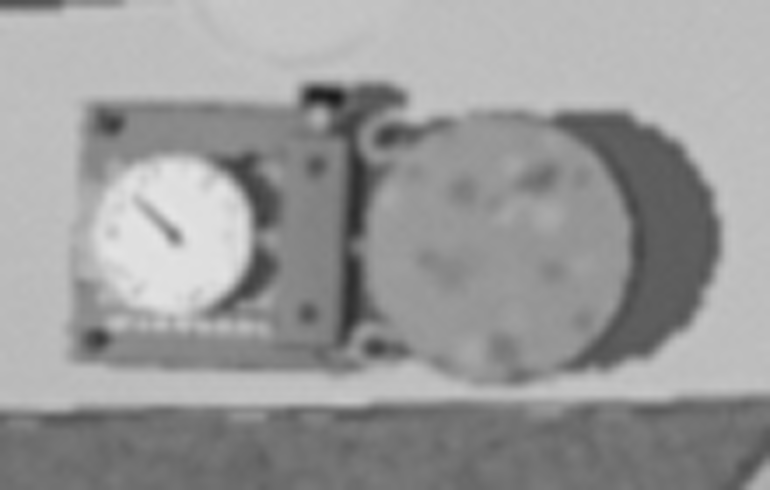

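The needle holds steady at 223°, and the disc is symmetric against both rollers. The robot is clear of everything, so I am handing the job in.

```bash
python3 -c "
from cell import env
print(env.job_done())"
```

```text
the job is handed in; nothing more can be done
None
```

The middle disc is in the gauge, resting on both rollers with the plunger pushed in. I let go, moved the robot clear and handed the job in at about 28 s; no verdict is reported.

- **Sliding it out:** I pushed it straight out of the row with two fingers astride its back, then along the measuring axis to about 15 mm short of the rollers.
- **Seating it:** I closed the fingers and pushed from a single point. The disc met the roller farther from the robot first, because my axis estimate was about 3 mm off. A sideways nudge under light load rolled it onto the other roller. The highest force I read was about 15 N.
- **Gauge check:** The dial needle has turned about 224° from its free position. At the roughly 37° per mm I measured while pushing, that is about 6.0 mm of plunger travel. It read about 9° more under load and fell back on release, then held the same reading more than a second later.
- **Position check:** In the top picture the disc lies equally close to both rollers.
- **Neighbours:** Both still match their original outlines in the side picture. In the top picture the near disc was partly hidden, and the detector put it about 1 cm further out in x than the outline. I trusted the outlines, since the detector is less reliable there.

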